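Set a press fixture's stop screw to the setting block

TASK

Slide the steel setting block along its channel in the fixture until it is fully home against the end stop under the stop screw. Then take the square-tipped driver from its stand and turn the stop screw down clockwise until its foot just drags on the block, lightly nipping it but never clamping it hard. Leave the block there, put the driver back upright and fully down in its stand, and leave the other things on the bench where they are.

Things in the scene. Friction and masses are not known exactly. Their poses are not given: they have to be found in the camera images.
- fixture: press fixture fixed to the bench: aluminium plate 220 x 110 x 12 mm (x = -130 to 90 mm) with a channel along x for the setting block: dark rails 10 mm high (inner faces at y = +-15.5 mm) and an end stop bar (face at x = 45 mm, 20 mm high). Origin: on the bench, straight below the stop screw's axis; x points along the channel to the end stop, z up.
- bracket: grey bracket of the fixture and the steel stop screw it carries (same frame as fixture): upright at x = 57 to 85 mm, level arm 44 mm wide over the channel (x = -24 to 85 mm, z = 52 to 70 mm). The vertical screw goes through the arm at x = y = 0; it has a flat round foot 26 mm in diameter below the arm and a square head above it.
- screw_axis (a point): point on the screw's axis at the arm's top (70 mm up), fixed to the bracket. The screw stays where it is left, sinks 1.1 mm per radian clockwise seen from above, and takes about 0.04 N m to keep turning. Its foot starts 1.4 to 3 mm (1.3 to 2.7 rad of turn) above the block's top level.
- nip (a point): point in the channel (37 mm up, the block's top) where the foot comes down. Past touching, the nip grows about 5 N per 0.1 rad. The driver held still after a small turn feels about 0.01 N m when free, and about 0.004 N m more per newton of nip (more while turning). 'Just drags' is a nip of 3 to 25 N between foot and block (aim at 12 N); over 45 N is clamped hard.
- screw_socket (a point): centre of the mouth of the square socket in the top of the stop screw's head; it turns and sinks with the screw. Head 26 x 26 mm, 20 mm high, its sides parallel to the socket's; socket 11.5 x 11.5 mm, 17.5 mm deep, sides along this point's x and y; z up.
- block: steel setting block, 100 (x, along the channel) x 28 (y) x 25 mm high, about 0.5 kg, lying loose in the fixture's channel and drawn out towards the robot, clear of the screw's foot; its underside is 12 mm above the bench. Origin: centre of its underside.
- block_home (a point): point fixed on the channel's floor where the origin of the block is when the block is home against the end stop; axes as fixture.
- driver: hand driver 106 mm long, upright in its stand, tip down: square grey handle 24 x 24 mm (46 to 106 mm above the tip's end, sides along this body's x and y), round shaft 14 mm in diameter (16 to 46 mm), square tip 10 x 10 mm (4 to 16 mm, sides parallel to the handle's) with a conical lead-in. Fully in the socket, the shaft's shoulder rests on the screw's head. Origin: end of the tip.
- driver_grip (a point): centre of the driver's handle, 76 mm above the end of its tip.
- stand: driver stand, a black block 70 x 70 x 56 mm high fixed to the bench, round hole 17 mm in diameter and 50 mm deep down its middle; the driver's handle rests on its top, so that the driver's tip is 10 mm above the bench. Origin: centre of its underside.
- case_a: black earphone charging case, 64 x 46 x 26 mm, a bystander
- case_b: another such case, a bystander
- case_c: another such case, a bystander
- jar: small jar, 52 mm in diameter, 75 mm high, a bystander
- tape: roll of tape lying flat, 96 mm in diameter, 22 mm high, a bystander
- small_driver: ordinary small screwdriver 150 mm long lying on the bench, a bystander, not the tool for this screw
- bud_tray: white divided tray 110 x 85 x 22 mm, a bystander
Mind the look-alikes: they are no part of the job. Leave any orange or red look-alike of the driver alone.

How it is judged:
On the way, in this order (a step that is already met when the one before it is completed fails the run):
1. the setting block is home against the end stop (horizontal distance between block and block_home below 0.004 m and z of block in the frame of block_home below 0.003 m), for 0.2 s.
2. with the driver's tip in the screw's socket, the foot nips the block (over 3 N) (contact force between bracket and block above 3 N and distance between driver and screw_socket below 0.02 m and z of driver in the frame of screw_socket below -0.004 m), for 0.2 s.
At the end, for the whole second after the job is handed in: the block is home within 4 mm and nipped between screw foot and channel with 3 to 25 N; the driver stands upright in its stand, its tip within 5 mm of fully down; all is released and at rest (all of step 1 and contact force between bracket and block between 3 and 25 N and horizontal distance between driver and stand below 0.005 m and height (world z) of driver below 0.015 m and angle between driver's own z axis and vertical below 0.1 rad and linear speed of driver below 0.02 m/s and linear speed of block below 0.01 m/s); the robot touches nothing.
It fails at once if the block is clamped hard by the screw (over 45 N) (contact force between bracket and block above 45 N).
It fails at once if a bystander is moved by over 20 mm (distance of any of case_a, case_b, case_c, jar, tape, small_driver, bud_tray from where it was at the start of the episode above 0.02 m).
It also fails if it takes over 72 s, if anything falls off the work surface, if the arm or the gripper's body presses on something with over 40 N, if the wrist force passes 120 N, or if a joint passes its speed limit or range.

ROBOT

A 6-joint arm with a two-finger parallel gripper is mounted at the origin on the work surface. World frame = base frame: x ahead of the robot, y to its left, z up, the work surface at z = 0. Lengths are in m, angles in rad, forces in N, time in s.
With the tool pointing down it reaches from about 0.325 to 0.775 m from the base axis. Payload 5.5 kg.
Tool frame: the origin (TCP) lies midway between the tips of the shut fingers; the grasp point (between the pads) lies 19 mm behind it; z points along the fingers, y is the line along which they close (so a half turn about z gives the same grasp; the last joint's range is limited). The gripper opens to 85 mm and grips with 20 to 120 N. Pads are 22 mm wide; open, the fingers measure 114 mm over their backs; the gripper's body (76 mm by 85 mm) begins 54 mm behind the grasp point. The pads swing forward as they close: fully open they stand 13 mm farther back than shut.
Start: joints at [-1.157, 0.091, 1.231, -0, 1.82, -0.057], TCP at [0.272, -0.535, 0.231] pointing down, gripper open.
Joint ranges: [-2.87, 2.87], [-0.86, 2.18], [0.17, 2.46], [-1.51, 4.65], [0.06, 2.69], [-2.65, 2.65]. Speed limits (rad/s): [2.57, 2.57, 3.01, 3.14, 3.14, 3.14].

INTERFACE

Orientations are given as a unit quaternion [w, x, y, z].
In Python, from station import arm gives the robot as it stands.
- The arm moves only by the tool carry_out, never from a script. Its argument "increments" is a list of rows, each a list of 7 numbers: the shift along the tool's x, y, z in mm, then the turn, a rotation vector about the tool's x, y, z in units of 8 degrees (1.0 is 8 degrees), then the closure, from -1 (fully open) to 1 (shut). In form: [[dx, dy, dz, ax, ay, az, grip], ...]. A call has 1 to 12 rows; each row is the pose to reach, as a shift and turn from the pose commanded when the call began, along the tool's axes at that moment; what a row does not reach only later rows make up. A row lasts 1/10 s, in which the tool goes at most 50 mm and 8.59 degrees, less where a joint would pass 70% of its speed; a pose out of reach is approached as far as the arm can. A call with a gripper value outside its range is refused whole. The fingers move at their own pace and stop on an object; the grip force is fixed at half the most. Time passes only in rows, so rows that repeat a pose let the fingers close. It gives the time, the measured TCP pose, the force, the opening and the grip force at its end, in the units of the state.
- arm.observe(): the state, without advancing time (a new reading comes with each control period).
- arm.camera(name): name is "scene" or "top" or "wrist"; returns the picture (480x640x3 uint8, blue, green, red); there is no depth.
- arm.get_calibration(name): a dict with "K" (3x3 intrinsics, pixels), "rvec" (rotation vector, rad) and "tvec" (3), from world to camera coordinates, as OpenCV has them. Camera axes: x right, y down, z forward; pixel columns grow to the right and rows downward; lengths in m; the calibration is good to about 2 mm. A picture is of the moment at which its call begins: read the wrist's pose just before it. get_calibration takes no time and is no camera call; for the wrist camera it gives the pose at the moment of the call.
- arm.hand_in(): hands the job in; it is judged then, once.
Trained networks look in the newest picture that a camera, given by its name, has taken for a name from the list of things; names that differ only in an ending like _2 or _b are one class to them, and where a whole thing is asked for, a point or a joint stands for the part that bears it (a point fixed in the world has none). Each returns a list of dicts, best first, with "confidence" (0 to 1); they miss things now and then, are a little off and sometimes report something else, mostly with a low value. They report only what shows in the picture. A call takes as long as a camera call. They do not tell look-alikes from the thing itself.
- arm.masks_of(target, camera): "pixels" (480x640 bool, what is visible of it) and "rect" ([centre column, centre row, width, height] in pixels, round what is visible of it).
The state is a dict: "t": time; "qpos": joint angles; "qd": joint speeds; "joint_efforts": joint torques, N m; "tcp_pos": TCP position; "tool_rot": TCP orientation; "wrist_force": force on the tool from outside, world axes, zero at the start; "ft_torque": the same for the moment, N m; "finger_gap": finger opening in m; "finger_force": force on a finger pad.
Only numpy, scipy, OpenCV 4.12 (cv2) and the standard library are available. Lean on these libraries where they do the work, as an engineer would, in place of code of your own. Each camera call takes 0.05 s, during which the arm holds its last target. There are 200 camera calls.

## Working session

There is one attempt and no reset: what is moved stays moved. The work goes in short steps, Python scripts to look and compute and a tool call to move; the robot and the scene stay as the last step left them, time stands still between calls to the robot, and variables do not carry over. Pictures are saved under pics/ and viewed, at most 10 in all, crops included, and the job is handed in when it is done.

Besides the shell and the picture viewer there is one more tool, called after "Request:" as a command line: name --pt "numbers of a row" for each row, then --argument value for the rest. carry_out: Moves the arm, as the interface text tells. Its arguments: {"type":"object","properties":{"increments":{"type":"array"}},"required":["increments"]}

```bash
ls; mkdir -p pics; cat > h.py <<'E'
import numpy as np, cv2
from station import arm
from scipy.spatial.transform import Rotation as R
def ray(c,uv):
    k=arm.get_calibration(c) if isinstance(c,str) else c
    Rm=cv2.Rodrigues(np.array(k["rvec"],float))[0]; t=np.array(k["tvec"],float).ravel()
    d=Rm.T@np.linalg.solve(np.array(k["K"]),np.array([uv[0],uv[1],1.]))
    return -Rm.T@t,d
def at_z(c,uv,z):
    o,d=ray(c,uv); return o+d*(z-o[2])/d[2]
def proj(c,P):
    k=arm.get_calibration(c) if isinstance(c,str) else c
    return cv2.projectPoints(np.array(P,float).reshape(-1,1,3),np.array(k["rvec"],float),np.array(k["tvec"],float),np.array(k["K"],float),None)[0].reshape(-1,2)
E
python3 - <<'E'
from h import *
s=arm.observe(); print(s)
for c in ["scene","top"]:
    im=arm.camera(c); cv2.imwrite(f"pics/{c}0.png",im)
    o,d=ray(c,(320,240)); print(c,o,d)
    for n in ["fixture","bracket","block","driver","stand","screw_socket","small_driver"]:
        for m in arm.masks_of(n,c)[:3]:
            ys,xs=np.nonzero(m["pixels"]); print(c,n,round(m["confidence"],2),np.round(m["rect"]),np.round([xs.mean(),ys.mean()],1))
E
```

```text
pics
{'t': 0.0, 'qpos': array([-1.15673229e+00,  9.18709368e-02,  1.23189032e+00,  3.46586861e-05,
        1.81976828e+00, -5.66795847e-02]), 'qd': array([ 0.00062271,  0.00091008,  0.00100709,  0.00237402, -0.00150327,
        0.00037531]), 'joint_efforts': array([-2.10268838e-03, -4.58729303e+01, -4.18029857e+01, -5.99769510e-05,
        1.15453897e-02, -1.81835765e-05]), 'tcp_pos': array([ 0.27203948, -0.53447952,  0.23014112]), 'tool_rot': array([-9.56005543e-04,  9.72426253e-01,  2.33208587e-01, -1.55601582e-04]), 'wrist_force': array([-0.5566477 , -0.28945931,  0.58553337]), 'ft_torque': array([ 0.01338302, -0.04360389, -0.00114641]), 'finger_force': 0.0, 'finger_gap': 0.08516675126838072}
scene [ 0.96489886 -0.02768095  0.82010759] [-0.50101844  0.04890705 -0.86419586]
scene fixture 0.63 [301. 293.  82. 109.] [299.7 294.3]
scene bracket 0.7 [309. 305.  44.  76.] [305.9 305.3]
scene block 0.61 [291. 258.  18.  33.] [288.7 255.5]
scene block 0.56 [300. 281.  24.  20.] [298.5 278.7]
scene driver 0.94 [176. 179.  22.  40.] [176.2 174.5]
scene driver 0.81 [218. 201.  14.  28.] [216
[... 360 characters left out ...]
-0.00427932  1.23212333] [ 0.05204472 -0.02407878 -0.99854738]
top fixture 0.59 [322. 204.  57.  98.] [320.4 199.9]
top bracket 0.8 [316. 180.  31.  43.] [316.8 177.8]
top block 0.79 [323. 220.  17.  39.] [324.4 219.4]
top block 0.6 [315. 180.  27.  45.] [316.7 178. ]
top block 0.18 [210. 188.  24.  27.] [210.1 186.5]
top driver 0.74 [468. 262.  21.  13.] [470.4 262.3]
top driver 0.57 [420. 304.  19.  14.] [418.5 303.6]
top driver 0.49 [382. 277.  13.  10.] [383.  276.5]
top stand 0.81 [425. 261.  33.  39.] [420.8 262.5]
top screw_socket 0.57 [319. 190.  17.  14.] [320.3 189.7]
top small_driver 0.63 [156. 206.  35.  50.] [161.3 197.4]
top small_driver 0.26 [457. 208.  40.  38.] [459.  205.7]
```

```bash
python3 - <<'E'
from h import *
a=cv2.imread("pics/scene0.png");b=cv2.imread("pics/top0.png")
A=cv2.resize(a[130:380,80:540],None,fx=1.72,fy=1.72);A=cv2.resize(a[120:370,80:480],(800,500))
cv2.imwrite("pics/A.png",A)
B=cv2.resize(b[130:350,140:500],None,fx=2.2,fy=2.2,interpolation=cv2.INTER_CUBIC); cv2.imwrite("pics/B.png",B)
E
```

```text
(no output)
```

View pics/A.png

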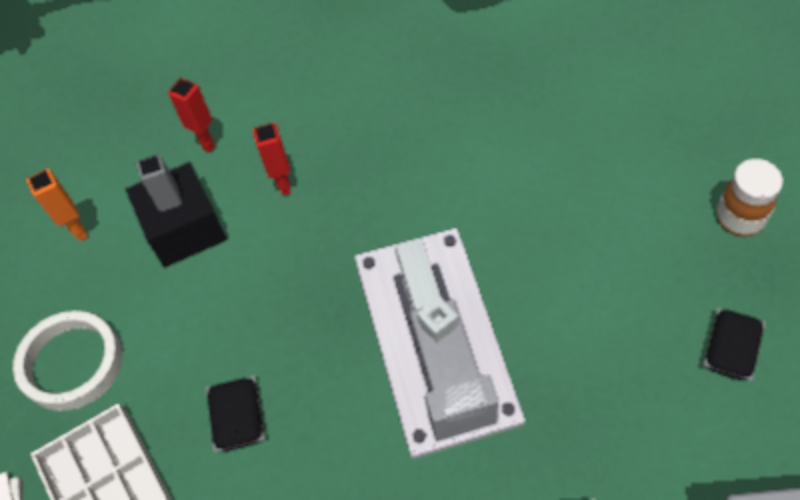

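View pics/B.png

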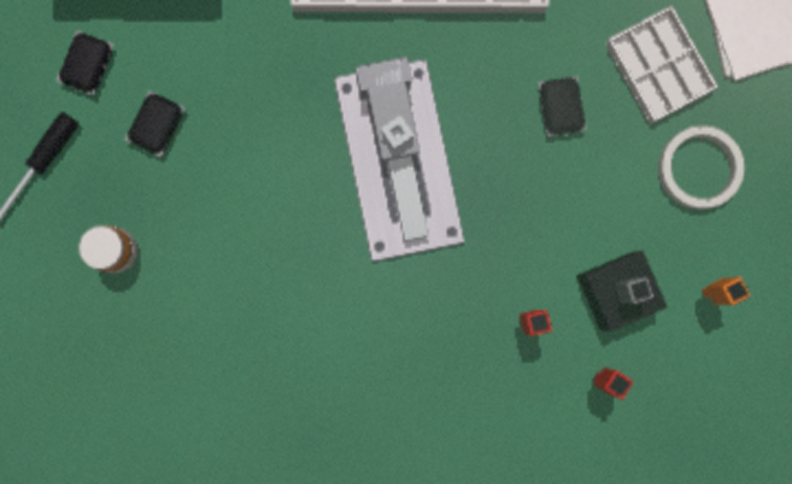

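The real driver is the grey-handled one standing in the black stand: scene px (160,210), top px (430,262). Look-alikes are red at scene (176,175) and (217,197), and orange at scene (107,222). The white plate with the grey bracket is at top px (322,204), with the block sticking out towards the robot.

```bash
python3 - <<'E'
from h import *
f=lambda p:(p[0]/2.2+140,p[1]/2.2+130)
g=lambda p:(p[0]/2+80,p[1]/2+120)
print("plate");C=[at_z("top",f(p),.012) for p in [(336,78),(425,60),(463,242),(373,260)]];print(np.round(C,4))
print(np.round([at_z("scene",g(p),.012) for p in [(411,457),(524,422),(457,229),(355,256)]],4))
n=(C[0]+C[1]-C[2]-C[3])/2; print("len",np.linalg.norm(n),"yaw",np.degrees(np.arctan2(n[1],n[0])))
print("stand top",np.round([at_z("top",f(p),.056) for p in [(578,272),(640,251),(665,303),(608,331)]],4))
print("grip top",np.round([at_z("top",f(p),.116) for p in [(640,290)]],4), np.round(at_z("scene",g((151,165)),.116),4))
print("handle corners",np.round([at_z("top",f(p),.116) for p in [(626,282),(649,279),(653,299),(631,303)]],4))
for p in [(537,322),(621,384),(736,290)]: print("look-alike top",np.round(at_z("top",f(p),.106),4))
print("screw head",np.round(at_z("top",f((398,132)),.09),4), np.round(at_z("scene",g((437,315)),.09),4))
print("block near edge",np.round([at_z("top",f(p),.037) for p in [(402,241),(427,237)]],4))
print(np.round([at_z("scene",g(p),.037) for p in [(398,246),(422,240)]],4))
for n,p in [("case",(562,105)),("tape",(702,167)),("casec",(155,125)),("jar",(108,250))]: print(n,np.round(at_z("top",f(p),.026),3))
s=arm.observe(); Rm=R.from_quat(s["tool_rot"],scalar_first=True); print(Rm.as_matrix().round(3))
k=arm.get_calibration("wrist"); o,d=ray("wrist",(320,240)); print("wristcam in tool",Rm.inv().apply(o-s["tcp_pos"]),Rm.inv().apply(d),k["K"])
E
```

```text
plate
[[ 0.6901  0.0368  0.012 ]
 [ 0.7118 -0.068   0.012 ]
 [ 0.497  -0.1118  0.012 ]
 [ 0.4759 -0.0069  0.012 ]]
[[ 0.7169 -0.0675  0.012 ]
 [ 0.6945  0.0388  0.012 ]
 [ 0.4808 -0.0044  0.012 ]
 [ 0.502  -0.1111  0.012 ]]
len 0.2189433771886595 yaw 11.528833569025407
stand top [[ 0.461  -0.2371  0.056 ]
 [ 0.4847 -0.3073  0.056 ]
 [ 0.4263 -0.3345  0.056 ]
 [ 0.395  -0.2699  0.056 ]]
grip top [[ 0.4405 -0.2912  0.116 ]] [ 0.4427 -0.2896  0.116 ]
handle corners [[ 0.449  -0.2763  0.116 ]
 [ 0.4522 -0.301   0.116 ]
 [ 0.4309 -0.3049  0.116 ]
 [ 0.4267 -0.2813  0.116 ]]
look-alike top [ 0.4063 -0.1825  0.106 ]
look-alike top [ 0.3403 -0.2718  0.106 ]
look-alike top [ 0.4406 -0.3973  0.106 ]
screw head [ 0.6138 -0.0341  0.09  ] [ 0.6146 -0.0323  0.09  ]
block near edge [[ 0.4968 -0.04    0.037 ]
 [ 0.5014 -0.0685  0.037 ]]
[[ 0.5093 -0.0654  0.037 ]
 [ 0.5049 -0.0411  0.037 ]]
case [ 0.656 -0.227  0.026]
tape [ 0.584 -0.389  0.026]
casec [0.632 0.246 0.026]
jar [0.487 0.297 0.026]
[[ 0.891  0.454  0.   ]
 [ 0.454 -0.891 -0.   ]
 [ 0.     0.    -1.   ]]
wristcam in tool [ 0.06530923  0.00096844 -0.14339251] [-0.27687134  0.01649412  0.961031  ] [[344.99423203   0.         314.59545845]
 [  0.         344.99423203 234.38419338]
 [  0.           0.           1.        ]]
```

Request:
carry_out --pt "260 -140 0 0 0 -9.4 -1" --pt "260 -140 0 0 0 -9.4 -1" --pt "260 -140 0 0 0 -9.4 -1" --pt "260 -140 0 0 0 -9.4 -1" --pt "260 -140 0 0 0 -9.4 -1" --pt "260 -140 0 0 0 -9.4 -1" --pt "260 -140 0 0 0 -9.4 -1" --pt "260 -140 0 0 0 -9.4 -1" --pt "260 -140 0 0 0 -9.4 -1" --pt "260 -140 0 0 0 -9.4 -1" --pt "260 -140 0 0 0 -9.4 -1"

```text
t: 1.9
tcp_pos: [0.4403, -0.2921, 0.2313]
tool_rot: [0.0, 0.629, 0.777, -0.0]
wrist_force: [-0.4, -0.3, 0.4]
finger_gap: 0.0853
finger_force: 0.0
```

```bash
python3 - <<'E'
from h import *
import pickle
s=arm.observe(); print(s["t"],s["tcp_pos"],R.from_quat(s["tool_rot"],scalar_first=True).as_matrix().round(4).tolist(),s["qpos"])
k=arm.get_calibration("wrist"); im=arm.camera("wrist"); cv2.imwrite("pics/w1.png",im); pickle.dump(k,open("k1.pkl","wb"))
for n in ["driver","stand"]:
    for m in arm.masks_of(n,"wrist")[:4]: print(n,round(m["confidence"],2),np.round(m["rect"]))
E
```

```text
1.9 [ 0.44034828 -0.29205874  0.23131501] [[-0.2078, 0.9782, 0.0], [0.9782, 0.2078, -0.0001], [-0.0001, 0.0, -1.0]] [-6.50007270e-01 -1.01743622e-01  1.42279762e+00 -1.99997123e-05
  1.82046309e+00 -8.59351388e-01]
driver 0.97 [304.  78.  32.  54.]
driver 0.78 [204. 171.  52.  46.]
driver 0.75 [294. 322.  35.  67.]
driver 0.66 [320. 222.  29.  45.]
stand 0.81 [317. 211.  85.  87.]
```

View pics/w1.png

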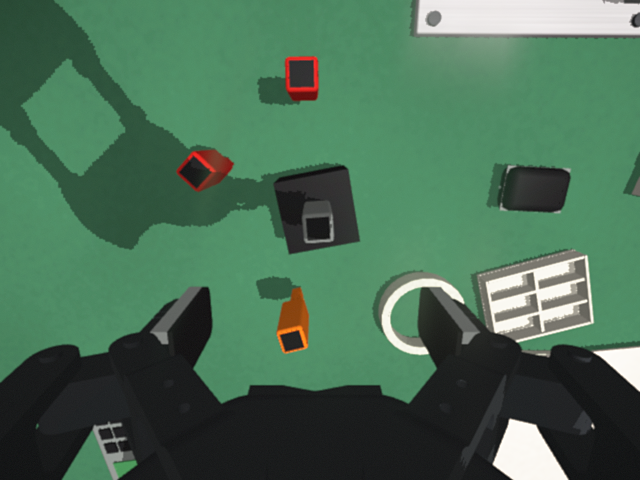

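The grey-handled driver stands in the black stand at wrist px (319,225). The reds are at (302,78) and (203,170), and the orange is at (293,325).

```bash
python3 - <<'E'
from h import *
im=cv2.imread("pics/w1.png")[155:265,260:370]
cv2.imwrite("pics/w1c.png",cv2.resize(im,(770,600)[:1]*1+(600,) if 0 else (600,600),interpolation=cv2.INTER_CUBIC))
E
```

```text
(no output)
```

View pics/w1c.png

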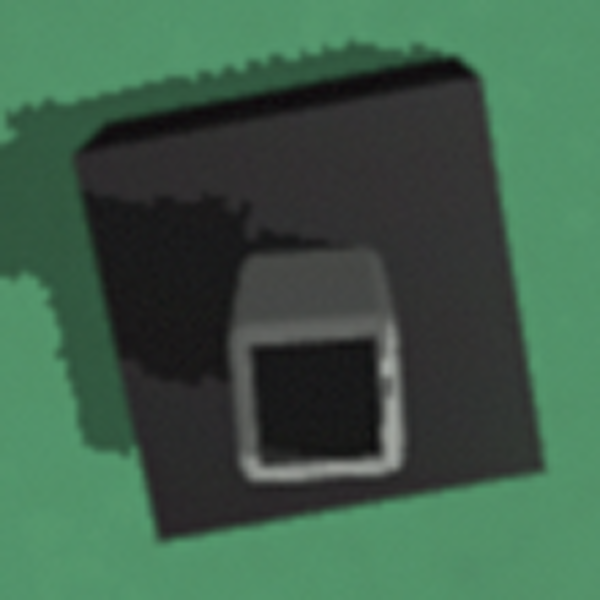

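The crop shows the grey square handle, its top square from (231,330) to (404,472), standing in the black stand. It is nearly aligned with the tool.

```bash
python3 - <<'E'
from h import *
import pickle
k=pickle.load(open("k1.pkl","rb"))
f=lambda p:(p[0]*110/600+260,p[1]*110/600+155)
def sq(ps,z):
    P=np.array([at_z(k,f(p),z)[:2] for p in ps]); c=P.mean(0)
    e=[P[(i+1)%4]-P[i] for i in range(4)]
    return c, [np.linalg.norm(v).round(4) for v in e],[np.degrees(np.arctan2(v[1],v[0])).round(1)%90 for v in e]
print("handle",sq([(231,330),(395,320),(404,472),(243,482)],.116))
print("stand",sq([(78,158),(480,78),(545,470),(160,542)],.056))
E
```

```text
handle (array([ 0.44300432, -0.29236529]), [np.float64(0.023), np.float64(0.0223), np.float64(0.0231), np.float64(0.0223)], [np.float64(15.5), np.float64(16.0), np.float64(15.599999999999994), np.float64(15.799999999999997)])
stand (array([ 0.44323841, -0.29253777]), [np.float64(0.0688), np.float64(0.0694), np.float64(0.0695), np.float64(0.0694)], [np.float64(23.1), np.float64(22.900000000000006), np.float64(23.0), np.float64(22.299999999999997)])
```

Request:
carry_out --pt "215 165 0 0 0 0 -1" --pt "215 165 0 0 0 0 -1" --pt "215 165 0 0 0 0 -1" --pt "215 165 0 0 0 0 -1" --pt "215 165 0 0 0 0 -1" --pt "215 165 0 0 0 0 -1" --pt "215 165 0 0 0 0 -1" --pt "215 165 0 0 0 0 -1"

```text
t: 2.85
tcp_pos: [0.5562, -0.0472, 0.2311]
tool_rot: [-0.0, 0.628, 0.778, -0.0]
wrist_force: [0.5, -0.7, 0.1]
finger_gap: 0.0857
finger_force: 0.0
```

```bash
python3 - <<'E'
from h import *
import pickle
s=arm.observe(); print(s["t"],s["tcp_pos"],s["qpos"])
k=arm.get_calibration("wrist"); im=arm.camera("wrist"); pickle.dump(k,open("k2.pkl","wb"));cv2.imwrite("pics/w2.png",im)
p=proj(k,[[.6155,-.0335,.09]])[0]; print(p)
cv2.imwrite("pics/w2c.png",cv2.resize(im[100:340,160:480],(800,600),interpolation=cv2.INTER_CUBIC))
E
```

```text
2.85 [ 0.55623803 -0.04718262  0.23108686] [-1.45231721e-01 -2.12024352e-02  1.34592126e+00 -5.63497062e-04
  1.81737405e+00 -3.57814201e-01]
[387.19450693 219.08286476]
```

View pics/w2c.png

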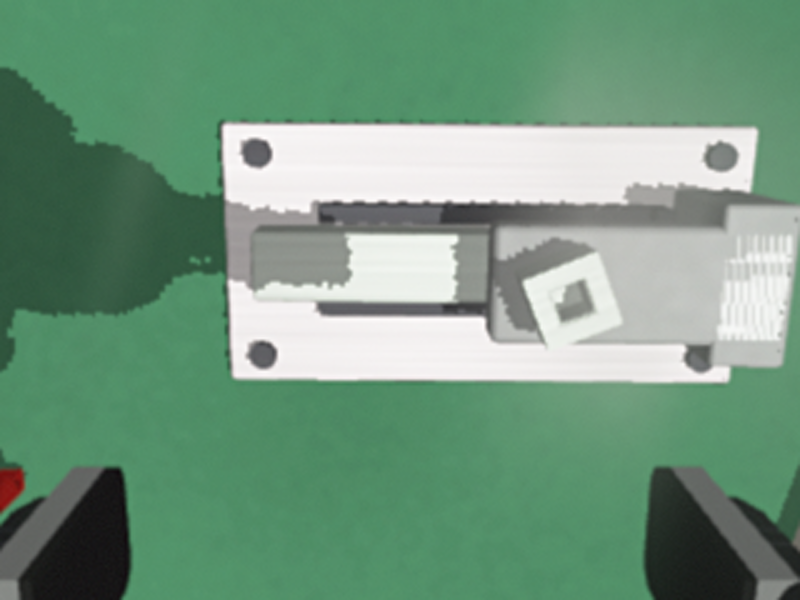

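The wrist view shows the plate with corners (223,122), (757,128), (729,381), (233,379). The head is tilted, centred near (573,300) in the crop, and the block's near end is at x≈252.

```bash
python3 - <<'E'
from h import *
import pickle
k=pickle.load(open("k2.pkl","rb"))
f=lambda p:(p[0]*.4+160,p[1]*.4+100)
def sq(ps,z):
    P=np.array([at_z(k,f(p),z)[:2] for p in ps]); c=P.mean(0)
    e=[P[(i+1)%4]-P[i] for i in range(4)]
    return c.round(4), [np.linalg.norm(v).round(4) for v in e],[(np.degrees(np.arctan2(v[1],v[0]))%90).round(1) for v in e]
pl=sq([(223,122),(757,128),(729,381),(233,379)],.012);print("plate",pl)
y=np.radians(11.7); print("origin",pl[0]+.02*np.array([np.cos(y),np.sin(y)]))
for z in (.088,.092,.096,.100): print("head",z,sq([(523,284),(598,252),(622,319),(548,348)],z))
print("sock",sq([(550,293),(587,280),(596,314),(561,323)],.093))
print("block near",[at_z(k,f(p),.037).round(4) for p in [(251,236),(255,300)]])
# triangulate head via top/scene
for c,p in [("top",(398/2.2+140,132/2.2+130)),("scene",(437/2+80,315/2+120))]:
    for z in (.088,.092,.096): print(c,z,at_z(c,p,z).round(4))
# two-ray heights
o1,d1=ray(k,f((573,301)))
for c,p in [("top",(398/2.2+140,132/2.2+130)),("scene",(437/2+80,315/2+120))]:
    o2,d2=ray(c,p); s=np.linalg.lstsq(np.c_[d1,-d2],o2-o1,rcond=None)[0]; print(o1+s[0]*d1,o2+s[1]*d2)
E
```

```text
plate (array([ 0.5966, -0.0376]), [np.float64(0.2181), np.float64(0.1087), np.float64(0.219), np.float64(0.1102)], [np.float64(11.5), np.float64(12.1), np.float64(11.9), np.float64(11.6)])
origin [ 0.61618446 -0.03354425]
head 0.088 (array([ 0.6179, -0.0347]), [np.float64(0.027), np.float64(0.0251), np.float64(0.0269), np.float64(0.0245)], [np.float64(36.0), np.float64(34.9), np.float64(34.7), np.float64(35.1)])
head 0.092 (array([ 0.6168, -0.034 ]), [np.float64(0.0266), np.float64(0.0248), np.float64(0.0265), np.float64(0.0241)], [np.float64(36.0), np.float64(34.9), np.float64(34.7), np.float64(35.1)])
head 0.096 (array([ 0.6158, -0.0333]), [np.float64(0.0263), np.float64(0.0244), np.float64(0.0261), np.float64(0.0238)], [np.float64(36.0), np.float64(34.9), np.float64(34.7), np.float64(35.1)])
head 0.1 (array([ 0.6147, -0.0325]), [np.float64(0.0259), np.float64(0.0241), np.float64(0.0258), np.float64(0.0235)], [np.float64(36.0), np.float64(34.9), np.float64(34.7), np.float64(35.1)])
sock (array([ 0.617 , -0.0342]), [np.float64(0.0129), np.float64(0.0122), np.float64(0.012), np.float64(0.0112)], [np.float64(32.2), np.float64(29.9), np.float64(27.2), np.float64(34.3)])
block near [array([ 0.5008, -0.0449,  0.037 ]), array([ 0.5067, -0.07  ,  0.037 ])]
top 0.088 [ 0.6142 -0.0341  0.088 ]
top 0.092 [ 0.6135 -0.034   0.092 ]
top 0.096 [ 0.6129 -0.0339  0.096 ]
scene 0.088 [ 0.6136 -0.0323  0.088 ]
scene 0.092 [ 0.6155 -0.0323  0.092 ]
scene 0.096 [ 0.6174 -0.0323  0.096 ]
[ 0.61436058 -0.03216641  0.10172862] [ 0.61203282 -0.03379897  0.10140332]
[ 0.6163115  -0.03347585  0.09433994] [ 0.61658555 -0.03228289  0.09420088]
```

Request:
carry_out --pt "2 -45 0 0 0 0 1" --pt "2 -89 20 0 0 0 1" --pt "2 -89 70 0 0 0 1" --pt "2 -89 120 0 0 0 1" --pt "2 -89 170 0 0 0 1" --pt "2 -89 204 0 0 0 1" --pt "2 -89 204 0 0 0 1" --pt "2 -89 204 0 0 0 1"

```text
t: 3.7
tcp_pos: [0.4687, -0.0649, 0.0281]
tool_rot: [0.0, 0.629, 0.777, -0.0]
wrist_force: [0.2, 0.3, 0.2]
finger_gap: 0.0001
finger_force: 0.0
```

Request:
carry_out --pt "0 8 0 0 0 0 1" --pt "0 16 0 0 0 0 1" --pt "0 23 0 0 0 0 1" --pt "0 30 0 0 0 0 1" --pt "0 37 0 0 0 0 1" --pt "0 44 0 0 0 0 1" --pt "0 51 0 0 0 0 1" --pt "0 57 0 0 0 0 1" --pt "0 62 0 0 0 0 1" --pt "0 66 0 0 0 0 1" --pt "0 68 0 0 0 0 1" --pt "0 68 0 0 0 0 1"

```text
t: 4.9
tcp_pos: [0.536, -0.0499, 0.0294]
tool_rot: [0.0, 0.628, 0.778, -0.001]
wrist_force: [-6.7, -2.0, 8.3]
finger_gap: 0.0002
finger_force: 5.0
```

```bash
python3 - <<'E'
from h import *
s=arm.observe(); print(s["wrist_force"],s["ft_torque"],s["tcp_pos"])
a=arm.camera("scene"); b=arm.camera("wrist")
A=cv2.resize(a[220:370,240:360],(480,600),interpolation=cv2.INTER_CUBIC)
B=cv2.resize(b[100:480,180:520],(320,358))
o=np.zeros((600,800,3),np.uint8); o[:,:480]=A; o[:358,480:]=B; cv2.imwrite("pics/p3.png",o)
E
```

```text
[-6.72355357 -2.016675    8.2593318 ] [-0.24940785  1.07272558 -0.01733689] [ 0.53600022 -0.04994776  0.02943531]
```

View pics/p3.png

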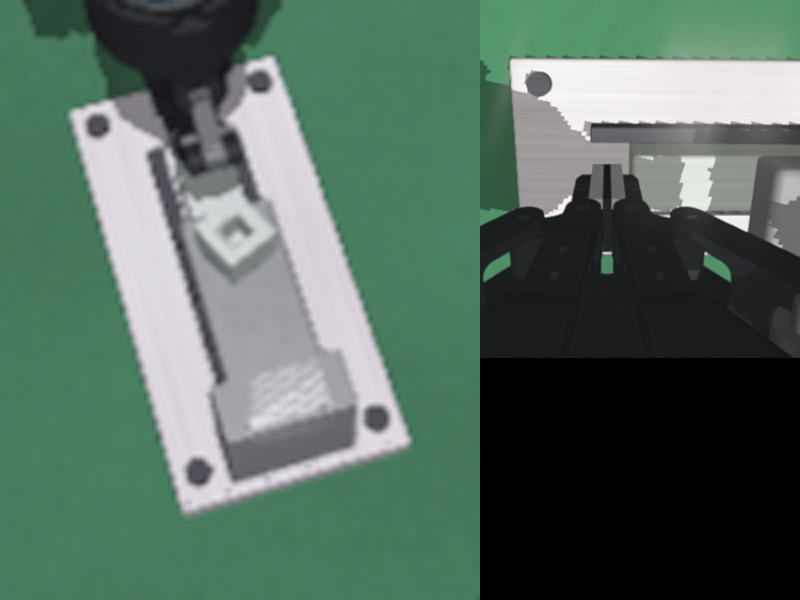

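The closed fingers are pressed against the block's near end at crop (625,160) and are pushing it along; I'll continue slowly.

Request:
carry_out --pt "0 2 0 0 0 0 1" --pt "0 4 0 0 0 0 1" --pt "0 6 0 0 0 0 1" --pt "0 8 0 0 0 0 1" --pt "0 9 0 0 0 0 1" --pt "0 9 0 0 0 0 1"

```text
t: 5.6
tcp_pos: [0.5446, -0.0481, 0.0294]
tool_rot: [0.0, 0.628, 0.778, -0.001]
wrist_force: [-7.7, -0.9, 10.1]
finger_gap: 0.0
finger_force: 5.4
```

Request:
carry_out --pt "0 1 0 0 0 0 1" --pt "0 2 0 0 0 0 1" --pt "0 3 0 0 0 0 1" --pt "0 4 0 0 0 0 1" --pt "0 4 0 0 0 0 1"

```text
t: 6.1
tcp_pos: [0.5484, -0.0473, 0.0294]
tool_rot: [0.0, 0.628, 0.778, -0.001]
wrist_force: [-7.8, -2.7, 9.8]
finger_gap: 0.0
finger_force: 5.6
```

Request:
carry_out --pt "0 1 0 0 0 0 1" --pt "0 2 0 0 0 0 1" --pt "0 2 0 0 0 0 1"

```text
t: 6.4
tcp_pos: [0.5503, -0.0468, 0.0294]
tool_rot: [0.0, 0.628, 0.778, -0.001]
wrist_force: [-7.5, -1.3, 9.2]
finger_gap: 0.0
finger_force: 5.6
```

Request:
carry_out --pt "0 1 0 0 0 0 1" --pt "0 2 0 0 0 0 1" --pt "0 2 0 0 0 0 1"

```text
t: 6.7
tcp_pos: [0.5512, -0.0467, 0.0294]
tool_rot: [-0.001, 0.628, 0.778, -0.002]
wrist_force: [-13.9, -2.6, 12.3]
finger_gap: -0.0002
finger_force: 8.4
```

Request:
carry_out --pt "0 1 0 0 0 0 1" --pt "0 1 0 0 0 0 1"

```text
t: 6.9
tcp_pos: [0.5513, -0.0466, 0.0293]
tool_rot: [-0.001, 0.628, 0.778, -0.002]
wrist_force: [-17.5, -2.7, 14.9]
finger_gap: -0.0002
finger_force: 10.5
```

Request:
carry_out --pt "0 -10 0 0 0 0 1" --pt "0 -25 0 0 0 0 1" --pt "0 -25 -50 0 0 0 0" --pt "0 -25 -101 0 0 0 -1" --pt "-30 10 -101 0 0 0 -1" --pt "-30 40 -101 0 0 0 -1" --pt "-30 66 -101 0 0 0 -1" --pt "-30 66 -101 0 0 0 -1" --pt "-30 66 -101 0 0 0 -1" --pt "-30 66 -101 0 0 0 -1"

```text
t: 7.9
tcp_pos: [0.6234, -0.0611, 0.1284]
tool_rot: [-0.0, 0.628, 0.778, -0.0]
wrist_force: [-0.1, -0.1, 0.5]
finger_gap: 0.0855
finger_force: 0.0
```

```bash
python3 - <<'E'
from h import *
import pickle
s=arm.observe(); print(s["t"],s["tcp_pos"],s["qpos"],s["wrist_force"])
k=arm.get_calibration("wrist"); im=arm.camera("wrist"); pickle.dump(k,open("k4.pkl","wb"))
cv2.imwrite("pics/w4.png",im)
cv2.imwrite("pics/w4c.png",cv2.resize(im[90:390,120:520],(800,600),interpolation=cv2.INTER_CUBIC))
E
```

```text
7.9 [ 0.62338901 -0.06112523  0.12837888] [-1.51987144e-01  1.65578065e-01  1.33171753e+00 -1.11324945e-04
  1.64448355e+00 -3.64660056e-01] [-0.09158017 -0.13387971  0.49448192]
```

View pics/w4c.png

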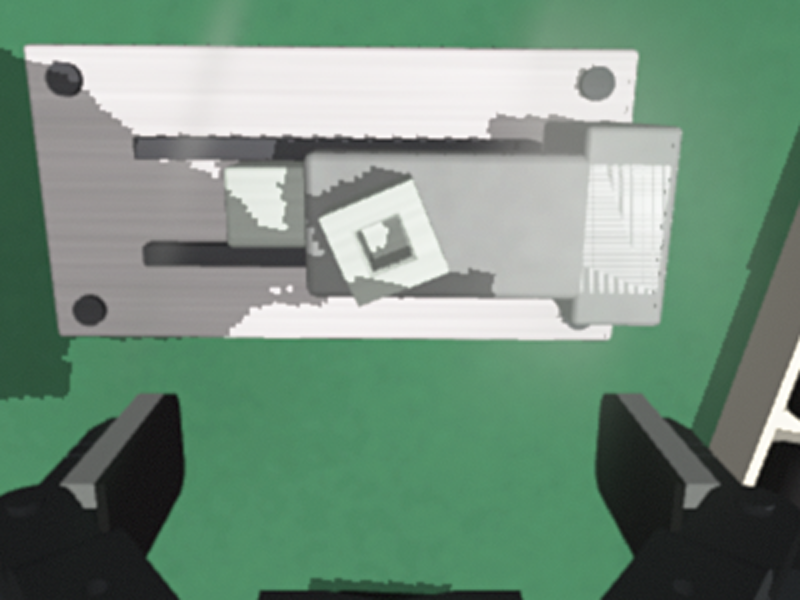

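The block now reaches under the arm, its near end at crop x≈227. The screw head is a tilted square with corners (318,218), (413,179), (449,269), (360,306), and the socket mouth is near (387,244).

```bash
python3 - <<'E'
from h import *
import pickle
k=pickle.load(open("k4.pkl","rb"))
f=lambda p:(p[0]*.5+120,p[1]*.5+90)
def sq(ps,z):
    P=np.array([at_z(k,f(p),z)[:2] for p in ps]); c=P.mean(0)
    e=[P[(i+1)%4]-P[i] for i in range(4)]
    return c.round(4), [np.linalg.norm(v).round(4) for v in e],[(np.degrees(np.arctan2(v[1],v[0]))%90).round(1) for v in e]
pl=sq([(25,46),(637,50),(609,339),(62,336)],.012);print("plate",pl)
y=np.radians(11.7);u=np.array([np.cos(y),np.sin(y)]); O=pl[0]+.02*u;print("origin",O)
for z in (.090,.094,.098): 
    print("head",z,sq([(318,218),(413,179),(449,269),(360,306)],z))
    print("sock",z,sq([(358,235),(403,214),(417,257),(372,272)],z))
B=np.mean([at_z(k,f(p),.037)[:2] for p in [(225,168),(230,245)]],0); print("block near x",(B-O)@u)
A=[at_z(k,f(p),.07)[:2] for p in [(306,154),(308,296)]]; A=np.array(A);print("arm end",(A.mean(0)-O)@u,(A.mean(0)-O)@[-u[1],u[0]],np.linalg.norm(A[0]-A[1]))
E
```

```text
plate (array([ 0.5965, -0.0375]), [np.float64(0.2181), np.float64(0.1089), np.float64(0.2175), np.float64(0.109)], [np.float64(11.8), np.float64(11.7), np.float64(11.8), np.float64(11.9)])
origin [ 0.61608446 -0.03344425]
head 0.09 (array([ 0.616 , -0.0341]), [np.float64(0.0272), np.float64(0.0262), np.float64(0.0264), np.float64(0.0267)], [np.float64(34.4), np.float64(34.5), np.float64(35.5), np.float64(36.2)])
sock 0.09 (array([ 0.6167, -0.0342]), [np.float64(0.0133), np.float64(0.0123), np.float64(0.0129), np.float64(0.0108)], [np.float64(37.3), np.float64(30.3), np.float64(31.0), np.float64(32.0)])
head 0.094 (array([ 0.6159, -0.0333]), [np.float64(0.0266), np.float64(0.0256), np.float64(0.0258), np.float64(0.0261)], [np.float64(34.4), np.float64(34.5), np.float64(35.5), np.float64(36.2)])
sock 0.094 (array([ 0.6166, -0.0334]), [np.float64(0.013), np.float64(0.012), np.float64(0.0126), np.float64(0.0106)], [np.float64(37.3), np.float64(30.3), np.float64(31.0), np.float64(32.0)])
head 0.098 (array([ 0.6158, -0.0325]), [np.float64(0.026), np.float64(0.025), np.float64(0.0252), np.float64(0.0255)], [np.float64(34.4), np.float64(34.5), np.float64(35.5), np.float64(36.2)])
sock 0.098 (array([ 0.6164, -0.0326]), [np.float64(0.0127), np.float64(0.0117), np.float64(0.0123), np.float64(0.0103)], [np.float64(37.3), np.float64(30.3), np.float64(31.0), np.float64(32.0)])
block near x -0.05429286121165103
arm end -0.023364048356979483 0.00022709402736304125 0.04246429043949497
```

Request:
carry_out --pt "0 0 -50 0 0 -0.4 -1" --pt "-60 -70 -55 0 0 -0.46 -1" --pt "-189 -224 -55 0 0 -0.46 -1" --pt "-189 -224 -55 0 0 -0.46 -1" --pt "-189 -224 -55 0 0 -0.46 -1" --pt "-189 -224 -55 0 0 -0.46 -1" --pt "-189 -224 -55 0 0 -0.46 -1" --pt "-189 -224 -55 0 0 -0.46 -1" --pt "-189 -224 -55 0 0 -0.46 -1" --pt "-189 -224 -55 0 0 -0.46 -1"

```text
t: 8.95
tcp_pos: [0.445, -0.2924, 0.1836]
tool_rot: [0.0, 0.603, 0.798, 0.0]
wrist_force: [0.4, -0.7, -0.2]
finger_gap: 0.0855
finger_force: 0.0
```

```bash
cat >> h.py <<'E'
def go(x,y,z,psi=None):
    s=arm.observe(); Rm=R.from_quat(s["tool_rot"],scalar_first=True); M=Rm.as_matrix()
    p=np.degrees(np.arctan2(M[1,0],M[0,0]))
    print("t",s["t"],"tcp",s["tcp_pos"].round(4),"psi",p.round(2),"tilt",M[:2,2].round(4),"q",s["qpos"].round(3),"F",s["wrist_force"].round(2),"T",s["ft_torque"].round(3),"gap",s["finger_gap"])
    print("d tool mm",(1000*Rm.inv().apply(np.array([x,y,z])-s["tcp_pos"])).round(1), None if psi is None else ("az",-(psi-p)/8))
E
python3 -c "
from h import *
go(.4431,-.2924,.067,105.7)"
```

```text
t 8.95 tcp [ 0.445  -0.2924  0.1836] psi 105.89 tilt [0.0008 0.0001] q [-6.460e-01 -9.600e-02  1.502e+00  1.000e-03  1.735e+00 -9.230e-01] F [ 0.37 -0.65 -0.2 ] T [ 0.03  -0.006  0.024] gap 0.08553654962295434
d tool mm [  0.5  -1.9 116.6] ('az', np.float64(0.023213850561113247))
```

Request:
carry_out --pt "0.5 -2 40 0 0 0 -1" --pt "0.5 -2 80 0 0 0 -1" --pt "0.5 -2 110 0 0 0 -1" --pt "0.5 -2 117 0 0 0 -1" --pt "0.5 -2 117 0 0 0 1" --pt "0.5 -2 117 0 0 0 1" --pt "0.5 -2 117 0 0 0 1" --pt "0.5 -2 117 0 0 0 1" --pt "0.5 -2 117 0 0 0 1" --pt "0.5 -2 117 0 0 0 1"

```text
t: 9.95
tcp_pos: [0.4435, -0.2938, 0.0682]
tool_rot: [0.002, 0.603, 0.798, 0.0]
wrist_force: [0.1, 0.3, 5.9]
finger_gap: 0.0234
finger_force: 59.2
```

```bash
python3 -c "
from h import *
go(.4431,-.2924,.067,105.7)"
```

```text
t 9.95 tcp [ 0.4435 -0.2938  0.0682] psi 105.85 tilt [ 0.0027 -0.0018] q [-0.649 -0.065  1.677  0.     1.526 -0.926] F [0.06 0.29 5.85] T [ 0.09  -0.026  0.025] gap 0.023420284928735227
d tool mm [1.5 0.  1.2] ('az', np.float64(0.018522478327279046))
```

Request:
carry_out --pt "0 0 -20 0 0 0 1" --pt "0 0 -60 0 0 0 1" --pt "0 0 -105 0 0 0 1" --pt "25 30 -115 0 0 -0.5 1" --pt "60 70 -115 0 0 -1.4 1" --pt "95 111 -115 0 0 -2 1" --pt "130 152 -115 0 0 -2.39 1" --pt "165 193 -115 0 0 -2.39 1" --pt "190 222 -115 0 0 -2.39 1" --pt "202 237.6 -115 0 0 -2.39 1" --pt "202 237.6 -115 0 0 -2.39 1" --pt "202 237.6 -115 0 0 -2.39 1"

```text
t: 11.15
tcp_pos: [0.6158, -0.0339, 0.1806]
tool_rot: [-0.001, 0.462, 0.887, -0.001]
wrist_force: [-0.6, -0.3, -2.0]
finger_gap: 0.0234
finger_force: 60.5
```

```bash
python3 - <<'E'
from h import *
import pickle
go(.6169,-.0346,.165,125)
out=[]
k=arm.get_calibration("wrist"); w=arm.camera("wrist"); pickle.dump(k,open("k5.pkl","wb"))
s=arm.observe(); M=R.from_quat(s["tool_rot"],scalar_first=True).as_matrix(); T=s["tcp_pos"]
for dz,n in [(58,"tip"),(12,"handle bottom"),(-48,"top")]: print(n,proj(k,[T+M@np.array([0,0,dz/1000])]).round(1), proj("scene",[T+M@np.array([0,0,dz/1000])]).round(1))
print("sock",proj(k,[[.616,-.0334,.094]]).round(1),proj("scene",[[.616,-.0334,.094]]).round(1))
a=arm.camera("scene"); cv2.imwrite("pics/w5.png",w); cv2.imwrite("pics/s5.png",a)
A=cv2.resize(a[200:320,260:340],(400,600),interpolation=cv2.INTER_CUBIC)
B=cv2.resize(w[150:450,220:420],(400,600),interpolation=cv2.INTER_CUBIC)
cv2.imwrite("pics/p5.png",np.hstack([A,B]))
E
```

```text
t 11.15 tcp [ 0.6158 -0.0339  0.1806] psi 125.03 tilt [-0.0015 -0.0004] q [-1.100e-01  1.330e-01  1.275e+00 -1.000e-03  1.735e+00 -7.210e-01] F [-0.63 -0.33 -2.01] T [-0.015 -0.027 -0.027] gap 0.02338240305998658
d tool mm [-1.2  0.5 15.6] ('az', np.float64(0.003243030165576144))
tip [[315.1 251.7]] [[296.3 269.9]]
handle bottom [[315.2 281.1]] [[295.  257.3]]
top [[315.3 355.7]] [[293.  238.7]]
sock [[316.8 237.7]] [[297.9 277.3]]
```

View pics/p5.png

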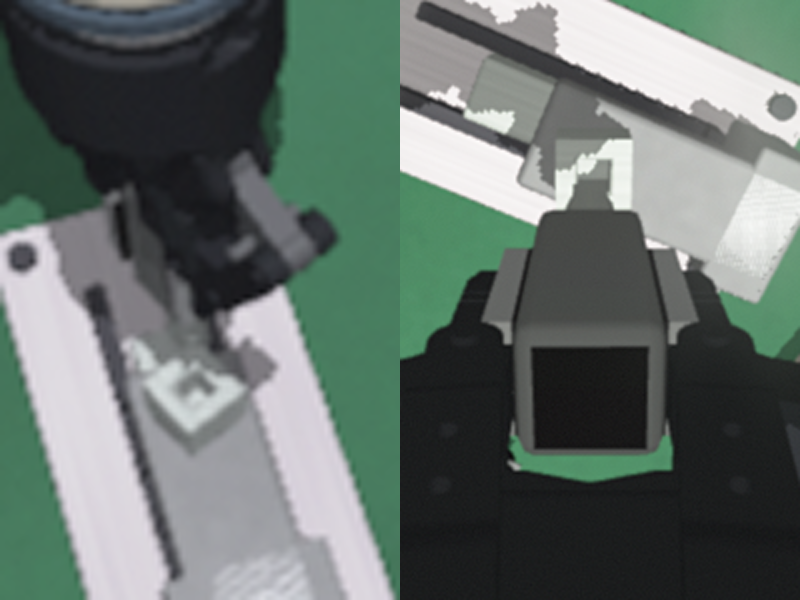

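Left, scene: the driver is held above the head. Right, wrist: the handle's top square is x 513–668, y 322–452, and the head is parallel to it at x 556–632, y 140 upwards.

```bash
python3 - <<'E'
from h import *
import pickle
from scipy.optimize import least_squares
k=pickle.load(open("k5.pkl","rb"))
s=arm.observe(); M=R.from_quat(s["tool_rot"],scalar_first=True).as_matrix(); T=s["tcp_pos"]
g=lambda x,y:((x-400)/2+220,y/2+150)
h=.012
obs=np.array([g(513,452),g(668,452),g(513,324),g(668,324),g(540,212),g(640,212)])
def pts(p):
    x,y,zt=p
    L=[(x-h,y-h,zt),(x-h,y+h,zt),(x+h,y-h,zt),(x+h,y+h,zt),(x+h,y-h,zt+.06),(x+h,y+h,zt+.06)]
    return proj(k,[T+M@np.array(l) for l in L])
r=least_squares(lambda p:(pts(p)-obs).ravel(),[0,0,-.048]); print(r.x*1000,"tip z below TCP",r.x[2]*1000+106,r.fun.reshape(-1,2).round(1))
# head
H=[g(556,141),g(632,141),g(632,208)]
for z in (.092,.095): print([ (1000*M.T@(at_z(k,p,z)-T)).round(1) for p in H])
E
```

```text
[  0.79839072   0.29971705 -42.98501603] tip z below TCP 63.01498397102824 [[ 3.1  1. ]
 [-3.3  1.1]
 [ 1.2  0.6]
 [-1.2  0.7]
 [ 0.6 -2.5]
 [-0.2 -2.4]]
[array([ 12.8, -11.5,  89.2]), array([12.9, 14.7, 89.1]), array([-11.4,  15.1,  89.1])]
[array([ 13.5, -11.4,  86.2]), array([13.6, 14.5, 86.1]), array([-10.4,  14.9,  86.1])]
```

Request:
carry_out --pt "-0.8 0.9 8 0 0 0 1" --pt "-0.8 0.9 16 0 0 0 1" --pt "-0.8 0.9 24 0 0 0 1" --pt "-0.8 0.9 27 0 0 0 1" --pt "-0.8 0.9 29 0 0 0 1" --pt "-0.8 0.9 30 0 0 0 1" --pt "-0.8 0.9 30 0 0 0 1"

```text
t: 11.95
tcp_pos: [0.6173, -0.0341, 0.1514]
tool_rot: [0.0, 0.462, 0.887, 0.0]
wrist_force: [-0.0, 0.1, -1.3]
finger_gap: 0.0235
finger_force: 60.5
```

```bash
python3 -c "
from h import *
go(.616,-.0334,.136,125)"
```

```text
t 11.95 tcp [ 0.6173 -0.0341  0.1514] psi 124.98 tilt [ 0.0002 -0.    ] q [-0.11   0.138  1.321  0.     1.682 -0.721] F [-0.03  0.15 -1.26] T [-0.045  0.021 -0.   ] gap 0.023487373049548985
d tool mm [ 1.3 -0.7 15.4] ('az', np.float64(-0.00258637895546876))
```

Request:
carry_out --pt "0 0 1 0 0 0 1" --pt "0 0 2 0 0 0 1" --pt "0 0 3 0 0 0 1" --pt "0 0 4 0 0 0 1" --pt "0 0 4 0 0 0 1"

```text
t: 12.45
tcp_pos: [0.6172, -0.0341, 0.1471]
tool_rot: [-0.0, 0.462, 0.887, -0.0]
wrist_force: [-0.6, -0.8, -1.3]
finger_gap: 0.0233
finger_force: 60.5
```

Request:
carry_out --pt "0 0 1 0 0 0 1" --pt "0 0 2 0 0 0 1" --pt "0 0 3 0 0 0 1" --pt "0 0 4 0 0 0 1" --pt "0 0 4 0 0 0 1"

```text
t: 12.95
tcp_pos: [0.6171, -0.0341, 0.143]
tool_rot: [-0.0, 0.462, 0.887, -0.0]
wrist_force: [-0.7, 0.5, -0.5]
finger_gap: 0.0233
finger_force: 60.5
```

Request:
carry_out --pt "0 0 2 0 0 0 1" --pt "0 0 3 0 0 0 1" --pt "0 0 3 0 0 0 1"

```text
t: 13.25
tcp_pos: [0.6171, -0.0342, 0.14]
tool_rot: [-0.0, 0.462, 0.887, -0.0]
wrist_force: [0.1, 0.2, -1.7]
finger_gap: 0.0232
finger_force: 60.5
```

```bash
cat >> h.py <<'E'
def tq(n=6):
    L=[]
    for i in range(n):
        s=arm.observe(); L.append([s["ft_torque"][2],s["joint_efforts"][5],*s["wrist_force"]]); 
        if i<n-1: arm.camera("wrist")
    L=np.array(L); M=R.from_quat(s["tool_rot"],scalar_first=True).as_matrix()
    print("t",s["t"],"psi",np.degrees(np.arctan2(M[1,0],M[0,0])).round(2),"q6",s["qpos"][5].round(3),"tcp",s["tcp_pos"].round(4),"Tz,J6,F",L.mean(0).round(4),"sd",L.std(0).round(4)[:2])
E
python3 -c "
from h import *
tq(6)"
```

```text
t 13.5 psi 124.98 q6 -0.721 tcp [ 0.6172 -0.0341  0.1403] Tz,J6,F [-1.0400e-02 -3.0000e-04  1.5520e-01  1.4740e-01 -1.4721e+00] sd [0.0274 0.0004]
```

Request:
carry_out --pt "0 0 0 0 0 1 1" --pt "0 0 0 0 0 2 1" --pt "0 0 0 0 0 3 1" --pt "0 0 0 0 0 4 1" --pt "0 0 0 0 0 5 1" --pt "0 0 0 0 0 6 1" --pt "0 0 0 0 0 7 1" --pt "0 0 0 0 0 8 1" --pt "0 0 0 0 0 8.5 1" --pt "0 0 0 0 0 9 1" --pt "0 0 0 0 0 9 1" --pt "0 0 0 0 0 9 1"

```text
t: 14.7
tcp_pos: [0.6149, -0.0344, 0.1393]
tool_rot: [-0.001, 0.895, 0.446, -0.003]
wrist_force: [-7.7, -1.0, -1.8]
finger_gap: 0.0237
finger_force: 60.6
```

```bash
python3 -c "
from h import *
tq(5)"
```

```text
t 14.9 psi 52.96 q6 0.536 tcp [ 0.6149 -0.0344  0.1392] Tz,J6,F [ 0.0517  0.0594 -7.4902 -0.8426 -0.9537] sd [0.0105 0.0177]
```

Request:
carry_out --pt "-0.9 -1.2 0 0 0 0 1" --pt "-1.7 -2.2 0 0 0 0 1" --pt "-1.7 -2.2 0 0 0 0 1"

```text
t: 15.2
tcp_pos: [0.614, -0.0344, 0.1397]
tool_rot: [-0.0, 0.895, 0.446, -0.001]
wrist_force: [-2.4, -1.5, -3.5]
finger_gap: 0.0233
finger_force: 60.2
```

```bash
python3 -c "
from h import *
tq(6)"
```

```text
t 15.45 psi 52.97 q6 0.535 tcp [ 0.6141 -0.0343  0.1399] Tz,J6,F [ 0.0389  0.0216 -2.6503 -1.5836 -4.2148] sd [0.0303 0.0017]
```

Request:
carry_out --pt "-0.9 -0.6 0 0 0 0 1" --pt "-0.9 -0.6 0 0 0 0.7 1" --pt "-0.9 -0.6 0 0 0 1.4 1" --pt "-0.9 -0.6 0 0 0 1.4 1" --pt "-0.9 -0.6 0 0 0 1.4 1"

```text
t: 15.95
tcp_pos: [0.6134, -0.0342, 0.1402]
tool_rot: [-0.0, 0.934, 0.358, 0.0]
wrist_force: [-2.0, 0.4, -4.7]
finger_gap: 0.0237
finger_force: 60.2
```

```bash
python3 -c "
from h import *
tq(6)"
```

```text
t 16.2 psi 41.84 q6 0.729 tcp [ 0.6134 -0.0342  0.1402] Tz,J6,F [ 0.0087  0.0359 -2.1041  0.2581 -4.8653] sd [0.0441 0.0483]
```

```bash
sed -i 's/    L=np.array(L); M=R/    print(np.round([l[1] for l in L],4)); L=np.array(L)[n\/\/2:]; M=R/' h.py; python3 -c "
from h import *
tq(6)"
```

```text
[0.0124 0.0163 0.0197 0.0224 0.0246 0.0263]
t 16.45 psi 41.79 q6 0.73 tcp [ 0.6134 -0.0343  0.1402] Tz,J6,F [ 0.043   0.0244 -1.9449  0.6645 -4.9672] sd [0.0037 0.0016]
```

Request:
carry_out --pt "0 0 0 0 0 0.7 1" --pt "0 0 0 0 0 1.4 1" --pt "0 0 0 0 0 1.4 1" --pt "0 0 0 0 0 1.4 1"

```text
t: 16.85
tcp_pos: [0.6132, -0.0341, 0.14]
tool_rot: [-0.0, 0.964, 0.265, -0.0]
wrist_force: [-3.0, 3.1, -5.8]
finger_gap: 0.0233
finger_force: 60.1
```

```bash
python3 -c "
from h import *
tq(7)"
```

```text
[0.1551 0.0534 0.0245 0.0213 0.0245 0.0168 0.0266]
t 17.15 psi 30.64 q6 0.925 tcp [ 0.6132 -0.0341  0.1401] Tz,J6,F [ 0.0312  0.0223 -3.1755  3.959  -5.3738] sd [0.0224 0.0037]
```

Request:
carry_out --pt "-0.2 -1.3 1.5 0 0 0 1" --pt "-0.2 -1.3 1.5 0 0 0.7 1" --pt "-0.2 -1.3 1.5 0 0 1.4 1" --pt "-0.2 -1.3 1.5 0 0 1.4 1" --pt "-0.2 -1.3 1.5 0 0 1.4 1" --pt "-0.2 -1.3 1.5 0 0 1.4 1"

```text
t: 17.75
tcp_pos: [0.6128, -0.0335, 0.1396]
tool_rot: [0.0, 0.986, 0.169, 0.001]
wrist_force: [-3.1, 3.0, 0.8]
finger_gap: 0.0231
finger_force: 60.7
```

```bash
python3 -c "
from h import *
tq(6)"
```

```text
[0.0176 0.0137 0.0168 0.0215 0.0118 0.0294]
t 18.0 psi 19.42 q6 1.122 tcp [ 0.6128 -0.0335  0.1395] Tz,J6,F [ 0.0385  0.0209 -3.4762  2.8609  2.5253] sd [0.0219 0.0072]
```

Request:
carry_out --pt "-0.5 -1.0 0 0 0 0.6 1" --pt "-0.5 -1.0 0 0 0 1.2 1" --pt "-0.5 -1.0 0 0 0 1.2 1" --pt "-0.5 -1.0 0 0 0 1.2 1" --pt "-0.5 -1.0 0 0 0 1.2 1" --pt "-0.5 -1.0 0 0 0 1.2 1"

```text
t: 18.6
tcp_pos: [0.6123, -0.0328, 0.1394]
tool_rot: [0.0, 0.996, 0.086, 0.001]
wrist_force: [-0.5, 3.4, 3.3]
finger_gap: 0.0233
finger_force: 61.1
```

```bash
python3 -c "
from h import *
tq(5)"
```

```text
[0.0493 0.0532 0.0539 0.0559 0.0578]
t 18.8 psi 9.79 q6 1.291 tcp [ 0.6123 -0.0328  0.1394] Tz,J6,F [0.0546 0.0559 0.3212 2.4311 3.6585] sd [0.003  0.0016]
```

Request:
carry_out --pt "0 -0.6 0 0 0 0.5 1" --pt "0 -0.6 0 0 0 0.5 1" --pt "0 -0.6 0 0 0 0.5 1" --pt "0 -0.6 0 0 0 0.5 1" --pt "0 -0.6 0 0 0 0.5 1"

```text
t: 19.3
tcp_pos: [0.6121, -0.0324, 0.1393]
tool_rot: [0.0, 0.999, 0.051, 0.001]
wrist_force: [0.6, 1.0, 5.8]
finger_gap: 0.023
finger_force: 61.6
```

```bash
python3 -c "
from h import *
tq(7)"
```

```text
[0.0912 0.0933 0.0939 0.0939 0.0939 0.094  0.0939]
t 19.6 psi 5.84 q6 1.361 tcp [ 0.6121 -0.0324  0.1394] Tz,J6,F [0.0832 0.0939 0.6116 1.2855 4.993 ] sd [0.0309 0.    ]
```

Request:
carry_out --pt "0 0 -1 0 0 -0.8 1" --pt "0 0 -1 0 0 -1.6 1" --pt "0 0 -1 0 0 -1.6 1" --pt "0 0 -1 0 0 -1.6 1"

```text
t: 20.0
tcp_pos: [0.6115, -0.0328, 0.1387]
tool_rot: [0.0, 0.987, 0.16, -0.001]
wrist_force: [1.8, -1.2, -2.5]
finger_gap: 0.0232
finger_force: 60.6
```

```bash
python3 -c "
from h import *
tq(4)"
```

```text
[-0.1346 -0.0152  0.0201  0.0269]
t 20.15 psi 18.47 q6 1.14 tcp [ 0.6115 -0.0326  0.1388] Tz,J6,F [ 0.0129  0.0235  1.9635 -1.5371 -3.9112] sd [0.0038 0.0034]
```

Request:
carry_out --pt "-0.6 0 -0.5 0 0 -0.4 1" --pt "-0.6 0 -0.5 0 0 -0.8 1" --pt "-0.6 0 -0.5 0 0 -0.8 1" --pt "-0.6 0 -0.5 0 0 -0.8 1" --pt "-0.6 0 -0.5 0 0 -0.8 1"

```text
t: 20.65
tcp_pos: [0.6112, -0.0328, 0.1398]
tool_rot: [0.0, 0.977, 0.215, -0.0]
wrist_force: [4.8, -3.4, -5.5]
finger_gap: 0.0234
finger_force: 60.2
```

```bash
python3 -c "
from h import *
tq(5)"
```

```text
[-0.0074 -0.0309 -0.0388 -0.0407 -0.0411]
t 20.85 psi 24.87 q6 1.028 tcp [ 0.6112 -0.0328  0.1398] Tz,J6,F [-0.0588 -0.0402  4.1761 -3.4399 -5.656 ] sd [0.0262 0.001 ]
```

Request:
carry_out --pt "0.8 1.4 0.5 0 0 -0.3 1" --pt "0.8 1.4 0.5 0 0 -0.6 1" --pt "0.8 1.4 0.5 0 0 -0.6 1" --pt "0.8 1.4 0.5 0 0 -0.6 1" --pt "0.8 1.4 0.5 0 0 -0.6 1"

```text
t: 21.35
tcp_pos: [0.6122, -0.0332, 0.1398]
tool_rot: [-0.0, 0.967, 0.256, -0.0]
wrist_force: [0.7, -2.0, -2.5]
finger_gap: 0.0235
finger_force: 60.5
```

```bash
python3 -c "
from h import *
tq(6)"
```

```text
[-0.0008  0.001  -0.0001 -0.0016 -0.0029 -0.0039]
t 21.6 psi 29.76 q6 0.942 tcp [ 0.6122 -0.0332  0.1398] Tz,J6,F [-0.0473 -0.0028  0.4981 -1.1486 -2.029 ] sd [0.0333 0.0009]
```

Request:
carry_out --pt "0 0.4 0.5 0 0 -0.4 1" --pt "0 0.4 0.5 0 0 -0.8 1" --pt "0 0.4 0.5 0 0 -0.8 1" --pt "0 0.4 0.5 0 0 -0.8 1"

```text
t: 22.0
tcp_pos: [0.6127, -0.0337, 0.1395]
tool_rot: [0.0, 0.951, 0.31, 0.0]
wrist_force: [0.7, -2.6, -1.8]
finger_gap: 0.0232
finger_force: 60.7
```

```bash
python3 -c "
from h import *
tq(6)"
```

```text
[-0.114  -0.0559 -0.0397 -0.0374 -0.0393 -0.0419]
t 22.25 psi 36.14 q6 0.83 tcp [ 0.6127 -0.0337  0.1396] Tz,J6,F [-0.0768 -0.0396  0.9611 -2.3569 -0.2479] sd [0.0119 0.0018]
```

Request:
carry_out --pt "0 -0.3 0 0 0 0.8 1" --pt "0.2 -0.6 0 0 0 1.5 1" --pt "0.2 -1 0 0 0 2.0 1" --pt "0.2 -1 0 0 0 2.0 1" --pt "0.2 -1 0 0 0 2.0 1"

```text
t: 22.75
tcp_pos: [0.612, -0.0325, 0.139]
tool_rot: [-0.0, 0.984, 0.176, -0.0]
wrist_force: [-1.1, -1.1, -1.3]
finger_gap: 0.0233
finger_force: 60.8
```

```bash
python3 -c "
from h import *
tq(5)"
```

```text
[ 0.0942  0.0164 -0.0071 -0.0122 -0.0116]
t 22.95 psi 20.23 q6 1.109 tcp [ 0.6121 -0.0324  0.1391] Tz,J6,F [-0.0046 -0.0103 -0.3238 -0.5335 -1.0803] sd [0.013  0.0023]
```

Request:
carry_out --pt "0 0 0 0 0 0.4 1" --pt "0 0 0 0 0 0.4 1" --pt "0 0 0 0 0 0.4 1"

```text
t: 23.25
tcp_pos: [0.6122, -0.0325, 0.1392]
tool_rot: [-0.0, 0.989, 0.148, -0.0]
wrist_force: [0.1, 0.3, -1.2]
finger_gap: 0.0232
finger_force: 60.7
```

```bash
python3 -c "
from h import *
tq(5)"
```

```text
[ 0.0617  0.006  -0.0101 -0.0129 -0.0117]
t 23.45 psi 17.02 q6 1.165 tcp [ 0.6122 -0.0325  0.1393] Tz,J6,F [-0.0022 -0.0116 -0.1378  0.4374 -1.7434] sd [0.0136 0.0011]
```

Request:
carry_out --pt "0 0 0 0 0 0.4 1" --pt "0 0 0 0 0 0.4 1" --pt "0 0 0 0 0 0.4 1"

```text
t: 23.75
tcp_pos: [0.6122, -0.0326, 0.1393]
tool_rot: [-0.0, 0.993, 0.121, 0.0]
wrist_force: [1.0, -1.4, -0.9]
finger_gap: 0.0235
finger_force: 60.7
```

```bash
python3 -c "
from h import *
tq(5)"
```

```text
[ 0.0613  0.006  -0.01   -0.0128 -0.0116]
t 23.95 psi 13.82 q6 1.221 tcp [ 0.6122 -0.0326  0.1393] Tz,J6,F [-0.0267 -0.0115  0.3551 -0.1823 -1.7804] sd [0.0191 0.0011]
```

Request:
carry_out --pt "0 0 0 0 0 0.4 1" --pt "0 0 0 0 0 0.4 1" --pt "0 0 0 0 0 0.4 1"

```text
t: 24.25
tcp_pos: [0.6122, -0.0326, 0.1393]
tool_rot: [-0.0, 0.996, 0.093, -0.0]
wrist_force: [-1.1, 0.5, -1.1]
finger_gap: 0.0233
finger_force: 60.7
```

```bash
python3 -c "
from h import *
tq(5)"
```

```text
[0.081  0.0265 0.0114 0.0094 0.0113]
t 24.45 psi 10.62 q6 1.277 tcp [ 0.6122 -0.0325  0.1393] Tz,J6,F [-0.0224  0.0107 -0.9211  1.0867 -0.8216] sd [0.0109 0.0009]
```

Request:
carry_out --pt "0 0 0 0 0 0.4 1" --pt "0 0 0 0 0 0.4 1" --pt "0 0 0 0 0 0.4 1"

```text
t: 24.75
tcp_pos: [0.6122, -0.0325, 0.1393]
tool_rot: [-0.0, 0.998, 0.065, 0.0]
wrist_force: [0.1, 1.9, -1.5]
finger_gap: 0.023
finger_force: 60.8
```

```bash
python3 -c "
from h import *
tq(5)"
```

```text
[0.1289 0.0751 0.0604 0.0588 0.061 ]
t 24.95 psi 7.42 q6 1.333 tcp [ 0.6122 -0.0325  0.1393] Tz,J6,F [ 0.0977  0.0601 -0.0242  0.7676 -1.4941] sd [0.027  0.0009]
```

```bash
python3 -c "
from h import *
tq(14)"
```

```text
[0.061  0.0639 0.0665 0.0687 0.0705 0.0719 0.0731 0.074  0.0748 0.0754
 0.076  0.0764 0.0768 0.077 ]
t 25.6 psi 7.38 q6 1.333 tcp [ 0.6122 -0.0326  0.1393] Tz,J6,F [ 0.0605  0.0758 -0.2352  2.329  -0.9638] sd [0.0386 0.001 ]
```

Request:
carry_out --pt "0.1 0.4 0 0 0 -0.9 1" --pt "0.3 0.8 0 0 0 -1.8 1" --pt "0.4 1.3 0 0 0 -2.7 1" --pt "0.5 1.6 0 0 0 -3.2 1" --pt "0.5 1.6 0 0 0 -3.6 1" --pt "0.5 1.6 0 0 0 -3.6 1" --pt "0.5 1.6 0 0 0 -3.6 1"

```text
t: 26.3
tcp_pos: [0.6128, -0.0342, 0.1392]
tool_rot: [-0.0, 0.951, 0.31, -0.0]
wrist_force: [-0.4, 2.5, -0.8]
finger_gap: 0.0235
finger_force: 60.7
```

```bash
python3 -c "
from h import *
tq(12)"
```

```text
[-0.1066 -0.0471 -0.0304 -0.0279 -0.0295 -0.032  -0.0344 -0.0362 -0.0378
 -0.0389 -0.0397 -0.0404]
t 26.85 psi 36.17 q6 0.828 tcp [ 0.6128 -0.0342  0.1392] Tz,J6,F [-0.0283 -0.0379 -0.3179  2.749  -2.0949] sd [0.0178 0.0021]
```

Request:
carry_out --pt "0 -0.5 0 0 0 -0.5 1" --pt "0 -0.5 0 0 0 -0.5 1" --pt "0 -0.5 0 0 0 -0.5 1" --pt "0 -0.5 0 0 0 -0.5 1"

```text
t: 27.25
tcp_pos: [0.6128, -0.0342, 0.1392]
tool_rot: [0.0, 0.939, 0.343, 0.0]
wrist_force: [1.8, -0.6, -3.9]
finger_gap: 0.0231
finger_force: 60.5
```

```bash
python3 -c "
from h import *
tq(12)"
```

```text
[-0.0296 -0.027  -0.0291 -0.0322 -0.0348 -0.0371 -0.039  -0.0404 -0.0417
 -0.042  -0.0429 -0.0436]
t 27.8 psi 40.16 q6 0.759 tcp [ 0.6127 -0.034   0.1393] Tz,J6,F [-0.0383 -0.0416  2.462  -0.884  -3.8209] sd [0.0233 0.0015]
```

Request:
carry_out --pt "0 -0.3 0 0 0 0.8 1" --pt "0.1 -0.6 0 0 0 1.5 1" --pt "0.1 -0.6 0 0 0 1.5 1" --pt "0.1 -0.6 0 0 0 1.5 1"

```text
t: 28.2
tcp_pos: [0.6121, -0.0331, 0.1396]
tool_rot: [-0.0, 0.97, 0.245, -0.0]
wrist_force: [-0.1, 0.1, -2.2]
finger_gap: 0.0234
finger_force: 60.7
```

```bash
python3 -c "
from h import *
tq(8)"
```

```text
[ 0.1209  0.0153 -0.0157 -0.0217 -0.0198 -0.0163 -0.0128 -0.0099]
t 28.55 psi 28.2 q6 0.969 tcp [ 0.6123 -0.0332  0.1393] Tz,J6,F [-0.0124 -0.0147 -0.3165 -0.3438 -1.0909] sd [0.0289 0.0037]
```

Request:
carry_out --pt "0 0 -5 0 0 0 1" --pt "0 0 -10 0 0 0 1" --pt "0 0 -16 0 0 0 1" --pt "0 0 -25 0 0 0 1" --pt "0 0 -40 0 0 0 1" --pt "0 0 -55 0 0 0 1" --pt "0 0 -55 0 0 0 1"

```text
t: 29.25
tcp_pos: [0.6136, -0.0334, 0.1987]
tool_rot: [0.001, 0.97, 0.243, 0.003]
wrist_force: [0.3, 0.1, -0.7]
finger_gap: 0.0234
finger_force: 60.8
```

```bash
python3 - <<'E'
from h import *
import pickle
go(.616,-.0334,.2,28)
k=arm.get_calibration("wrist"); w=arm.camera("wrist"); pickle.dump(k,open("k6.pkl","wb"))
cv2.imwrite("pics/w6.png",w)
s=arm.observe(); M=R.from_quat(s["tool_rot"],scalar_first=True).as_matrix(); T=s["tcp_pos"]
for n,q in [("tip",[0,0,58]),("shaft16",[0,0,42]),("shaft46",[0,0,12])]: print(n,(proj(k,[T+M@np.array(q)/1000])[0]-[220,150])*2+[0,0])
# previous picture aligned side by side: w5 (psi125) vs w6
p=cv2.imread("pics/w5.png")
f=lambda i:cv2.resize(i[150:450,220:420],(400,600),interpolation=cv2.INTER_CUBIC)
cv2.imwrite("pics/p6.png",np.hstack([f(p),f(w)]))
E
```

```text
t 29.25 tcp [ 0.6136 -0.0334  0.1987] psi 28.18 tilt [ 0.0062 -0.0006] q [-0.11   0.12   1.257  0.     1.758  0.969] F [ 0.33  0.07 -0.74] T [ 0.013  0.016 -0.012] gap 0.023440568776419167
d tool mm [ 2.2  1.2 -1.3] ('az', np.float64(0.02204555548786491))
tip [184.54158925 202.26841999]
shaft16 [184.30511168 219.368016  ]
shaft46 [183.74505797 259.86526979]
```

View pics/p6.png

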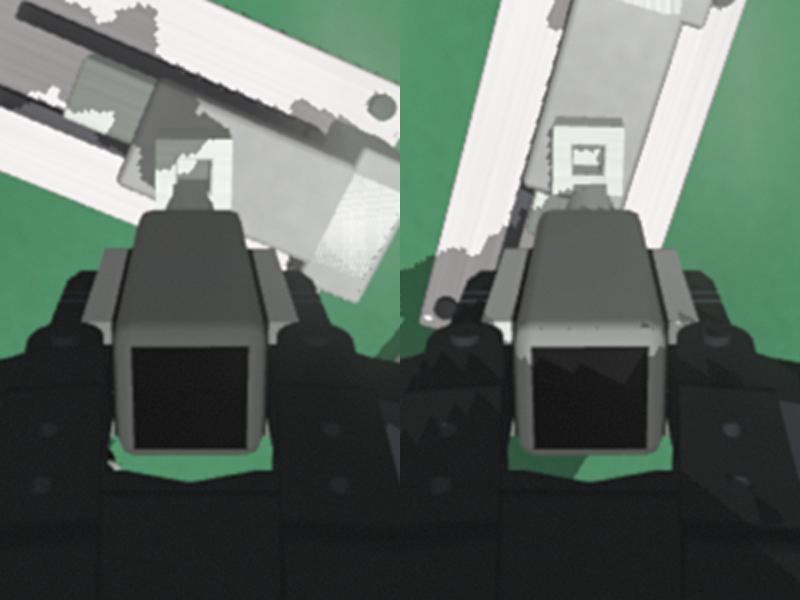

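The handle sits in the grip exactly as before (same outline in both views), so the driver did not slip and the stand can be approached at the grasp pose.

Request:
carry_out --pt "-34 18 0 0 0 -1 1" --pt "-70 38 0 0 0 -2 1" --pt "-106 58 0 0 0 -3 1" --pt "-142 77 0 0 0 -4 1" --pt "-178 97 10 0 0 -5 1" --pt "-210 115 10 0 0 -6 1" --pt "-240 131 10 0 0 -7 1" --pt "-262 143 10 0 0 -8 1" --pt "-273 149 10 0 0 -9 1" --pt "-273 149 10 0 0 -9.7 1" --pt "-273 149 10 0 0 -9.7 1" --pt "-273 149 10 0 0 -9.7 1"

```text
t: 30.5
tcp_pos: [0.4419, -0.2933, 0.1839]
tool_rot: [-0.0, 0.604, 0.797, 0.0]
wrist_force: [0.9, 0.5, -1.1]
finger_gap: 0.0233
finger_force: 60.7
```

```bash
python3 -c "
from h import *
arm.camera('top');go(.4435,-.2938,.0682,105.85)"
```

```text
t 30.55 tcp [ 0.442  -0.2932  0.184 ] psi 105.66 tilt [-0.0004  0.0003] q [-0.65  -0.1    1.505  0.     1.737 -0.923] F [ 0.39  0.91 -0.93] T [ 0.039  0.051 -0.012] gap 0.023236700045405734
d tool mm [ -1.    1.3 115.8] ('az', np.float64(-0.023980974408223332))
```

Request:
carry_out --pt "-0.8 1.3 20 0 0 0 1" --pt "-0.8 1.3 45 0 0 0 1" --pt "-0.8 1.3 60 0 0 0 1" --pt "-0.8 1.3 66 0 0 0 1" --pt "-0.8 1.3 70 0 0 0 1" --pt "-0.8 1.3 74 0 0 0 1" --pt "-0.8 1.3 78 0 0 0 1" --pt "-0.8 1.3 82 0 0 0 1" --pt "-0.8 1.3 82 0 0 0 1"

```text
t: 31.45
tcp_pos: [0.4433, -0.2939, 0.1019]
tool_rot: [-0.0, 0.603, 0.797, -0.0]
wrist_force: [-0.4, -0.9, -1.4]
finger_gap: 0.0232
finger_force: 60.7
```

In the hole without any force; continue down to just touching.

Request:
carry_out --pt "0 0 6 0 0 0 1" --pt "0 0 12 0 0 0 1" --pt "0 0 18 0 0 0 1" --pt "0 0 24 0 0 0 1" --pt "0 0 28 0 0 0 1" --pt "0 0 31 0 0 0 1" --pt "0 0 32.5 0 0 0 1" --pt "0 0 32.5 0 0 0 1"

```text
t: 32.25
tcp_pos: [0.4434, -0.2939, 0.0696]
tool_rot: [-0.0, 0.603, 0.797, -0.0]
wrist_force: [-0.3, -0.4, -1.4]
finger_gap: 0.0234
finger_force: 60.7
```

Request:
carry_out --pt "0 0 1 0 0 0 1" --pt "0 0 1.5 0 0 0 1" --pt "0 0 1.5 0 0 0 1"

```text
t: 32.55
tcp_pos: [0.4435, -0.294, 0.0684]
tool_rot: [0.0, 0.603, 0.797, -0.0]
wrist_force: [-0.4, 0.2, -1.6]
finger_gap: 0.0233
finger_force: 60.7
```

Request:
carry_out --pt "0 0 0.5 0 0 0 1" --pt "0 0 0.5 0 0 0 -1" --pt "0 0 0.5 0 0 0 -1" --pt "0 0 0.5 0 0 0 -1" --pt "0 0 0.5 0 0 0 -1" --pt "0 0 0.5 0 0 0 -1" --pt "0 0 0.5 0 0 0 -1" --pt "0 0 -30 0 0 0 -1" --pt "0 0 -75 0 0 0 -1" --pt "0 0 -120 0 0 0 -1" --pt "0 0 -150 0 0 0 -1" --pt "0 0 -150 0 0 0 -1"

```text
t: 33.75
tcp_pos: [0.4449, -0.295, 0.2247]
tool_rot: [0.005, 0.603, 0.797, -0.0]
wrist_force: [0.7, -0.2, -0.3]
finger_gap: 0.0855
finger_force: 0.0
```

```bash
python3 - <<'E'
from h import *
go(.4435,-.2938,.2,105.85)
k=arm.get_calibration("wrist"); w=arm.camera("wrist"); t=arm.camera("top")
print("expected handle top corners",[((p-[220,120])*2).round(0).tolist() for p in proj(k,[[.4431,-.2924,.116],[.4432,-.2925,.056]])])
A=cv2.resize(w[120:420,220:420],(400,600),interpolation=cv2.INTER_CUBIC)
B=cv2.resize(t[130:330,250:450],(400,400),interpolation=cv2.INTER_CUBIC)
o=np.zeros((600,800,3),np.uint8);o[:,:400]=A;o[:400,400:]=B;cv2.imwrite("pics/p7.png",o)
E
```

```text
t 33.75 tcp [ 0.4449 -0.295   0.2247] psi 105.77 tilt [ 0.008  -0.0061] q [-0.649 -0.097  1.431  0.     1.798 -0.925] F [ 0.68 -0.25 -0.33] T [ 0.017  0.059 -0.012] gap 0.08551513459869513
d tool mm [ 1.8 -1.2 24.7] ('az', np.float64(-0.009419943673417919))
expected handle top corners [[186.0, 210.0], [186.0, 178.0]]
```

View pics/p7.png

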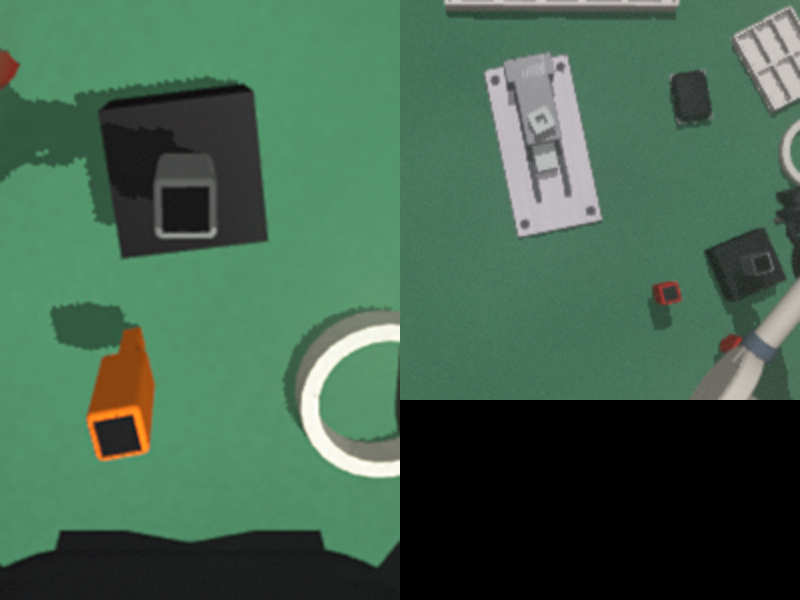

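The driver stands at crop (186,210), which matches the expected fully-down position. The block is under the screw and the bystanders look undisturbed.

```bash
python3 -c "
from station import arm
for i in range(4): arm.camera('top')
print(arm.hand_in())"
```

```text
the job is handed in; nothing more can be done
None
```

I handed the job in at about 34 s: the block is home against the end stop, the driver is back upright in its stand, and the screw nips the block at an estimated 8–17 N, judged only from holding torque and not confirmed by the judge.

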